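# Load the pellet reader and hold its sample arm at the 80 mm mark

## Task

Pour the six ceramic pellets from the scoop through the steel funnel into the glass cup of the pellet reader while its sample arm is still locked at home, and stand the empty scoop back on the worktop, upright and let go. Then take the arm's upright grip so that the lock plate on its side is squeezed in, draw the arm out to the 80 mm mark of its scale (the fourth long mark just showing at the edge of the outer tube), which brings the cup with all the pellets under the reading head, and finish holding it still there with the lock squeezed in: the arm springs back home if it is let go. Leave the beaker, the timer and everything else on the bench where it is.

Things in the scene. Friction and masses are not known exactly. Their poses are not given: they have to be found in the camera images.
- scoop_grip (a point): Centre of the black upright grip tab at the scoop's rear, 60 mm above its underside. Tab: 12 mm thick (scoop x), 36 mm wide (y), top at 82 mm. Axes are the scoop's: z up, -x toward its open pouring nose. Pinch the tab along x from above; a finger has room on both sides.
- scoop_nose (a point): Middle of the scoop's pouring lip (top of the floor at the nose): in the scoop's axes 99 mm in -x from, and 52.5 mm below, the grip tab's centre; 7.5 mm above the underside. The opening is 31 mm wide. Tipping the nose down 45 degrees starts the pellets sliding; 60 to 65 is sure.
- scoop: Aluminium scoop with a black grip tab, 105 x 60 mm, walls 24 mm high, about 0.12 kg. Flat floor 3 mm thick; near the nose the sides narrow and the floor rises 4.5 mm. Origin on its underside, 44 mm in -x from the tab's centre; z is 0 when it stands on the worktop.
- funnel_mouth (a point): Centre of the rim of the steel funnel fixed on the reader, 123 mm above the worktop. Rim 102 mm across, throat 34 mm inside, cone about 50 degrees; the outlet ends 3 mm above the cup at home. Axes are the reader's: z up, -y = the way the sample arm extends, -x = its front side (toward the robot, give or take 10 degrees).
- reader: Pellet reader, fixed to the bench: base plate 482 x 133 mm (top at 14 mm), outer tube 34 mm square with axis 45 mm up at its +y end. On its -y side of the funnel a reading head (top 124 mm) begins 50 mm from the funnel's axis; behind (+x) a housing 74 mm high. Origin on the worktop under the tube's axis; axes as the funnel's.
- cup (a point): Centre of the inner floor of the glass cup (43 mm inside, 49 mm deep) clamped at the end of the sample arm, moving with it; axes as the reader's. At home it is straight under the funnel, at the 80 mm mark straight under the reading head's window.
- grip (a point): Centre of the upright black grip on the sample arm, 80 mm above the worktop, moving with the arm; axes as the reader's. 24 mm along the arm (y), free from 63 to 100 mm height; thickness along x 36 mm with the lock plate (the grey -x side, 22 x 35 mm) out, 30 mm squeezed in. Pinch it along x from above. It lies 184 mm in +y from the cup.
- latch (a joint): Lock plate on the grip: 0 = out, locked; grows to 0.006 (m) as it is squeezed in toward the reader's +x, against 1.5 N at first, 5 N fully in. At home its tooth stands in a window of the outer tube; squeezed in beyond 0.004 it is clear and the arm slides. Away from home the tooth rides inside the tube.
- sampler (a joint): Sample arm's extension (m): 0 = home, grows as it is drawn out along the reader's -y; equals the scale read at the edge of the outer tube's black rim (marks every 10 mm, longer ones every 20 mm, emerging from the tube). End stop at 0.105. A spring draws it home with 5 N there, 7.6 N at the stop.
- pellet0_c (a point): Centre of pellet 0 of six alike: a white ceramic cylinder 12 mm across and 12 mm high, 10 g, slippery. It starts standing in the scoop.
- pellet1_c (a point): Centre of pellet 1 of six alike: a white ceramic cylinder 12 mm across and 12 mm high, 10 g, slippery. It starts standing in the scoop.
- pellet2_c (a point): Centre of pellet 2 of six alike: a white ceramic cylinder 12 mm across and 12 mm high, 10 g, slippery. It starts standing in the scoop.
- pellet3_c (a point): Centre of pellet 3 of six alike: a white ceramic cylinder 12 mm across and 12 mm high, 10 g, slippery. It starts standing in the scoop.
- pellet4_c (a point): Centre of pellet 4 of six alike: a white ceramic cylinder 12 mm across and 12 mm high, 10 g, slippery. It starts standing in the scoop.
- pellet5_c (a point): Centre of pellet 5 of six alike: a white ceramic cylinder 12 mm across and 12 mm high, 10 g, slippery. It starts standing in the scoop.
- beaker: Glass beaker, 50 mm across, 69 mm high, a bystander behind the scoop; origin at its underside. Leave it alone.
- timer: Lab timer, 47 x 68 x 66 mm, a bystander to the right; origin at its underside. Leave it alone.
There are look-alikes about, which are no part of the job. What is shaped like the scoop but green or purple is not meant.

How it is judged:
On the way, in this order (a step that is already met when the one before it is completed fails the run):
1. all six pellets lie in the cup with the sample arm still locked at home (horizontal distance between each of pellet0_c, pellet1_c, pellet2_c, pellet3_c, pellet4_c, pellet5_c and cup below 0.022 m and z of pellet0_c in the frame of cup between -0.003 and 0.049 m and z of pellet1_c in the frame of cup between -0.003 and 0.049 m and z of pellet2_c in the frame of cup between -0.003 and 0.049 m and z of pellet3_c in the frame of cup between -0.003 and 0.049 m and z of pellet4_c in the frame of cup between -0.003 and 0.049 m and z of pellet5_c in the frame of cup between -0.003 and 0.049 m and value of joint sampler below 0.004 m), for 0.2 s.
2. the scoop stands on the worktop, upright and let go, the arm still at home (height (world z) of scoop below 0.006 m and angle between scoop's own z axis and vertical below 0.1 rad and contact force between the fingers and scoop below 0.1 N and linear speed of scoop below 0.02 m/s and value of joint sampler below 0.004 m), for 0.2 s.
At the end, for the whole second after the job is handed in: The program ends holding: the arm stands still at 80 mm on its scale, within 3.5 mm, the fingers press on the lock plate and grip the arm with more than 3 N and the lock is squeezed in; all six pellets are in the cup; the scoop stands upright on the worktop, let go and at rest (value of joint sampler between 0.0765 and 0.0835 m and velocity of joint sampler between -0.01 and 0.01 m/s and value of joint latch above 0.0035 m and contact force between the fingers and latch above 3 N and contact force between the fingers and sampler above 3 N and horizontal distance between each of pellet0_c, pellet1_c, pellet2_c, pellet3_c, pellet4_c, pellet5_c and cup below 0.022 m and z of pellet0_c in the frame of cup between -0.003 and 0.049 m and z of pellet1_c in the frame of cup between -0.003 and 0.049 m and z of pellet2_c in the frame of cup between -0.003 and 0.049 m and z of pellet3_c in the frame of cup between -0.003 and 0.049 m and z of pellet4_c in the frame of cup between -0.003 and 0.049 m and z of pellet5_c in the frame of cup between -0.003 and 0.049 m and height (world z) of scoop below 0.006 m and angle between scoop's own z axis and vertical below 0.1 rad and contact force between the fingers and scoop below 0.1 N and linear speed of scoop below 0.02 m/s); the arm keeps its last pose, push and grip.
It fails at once if the beaker is pushed more than 30 mm from its place (distance of beaker from where it was at the start of the episode above 0.03 m).
It fails at once if the timer is pushed more than 30 mm from its place (distance of timer from where it was at the start of the episode above 0.03 m).
It also fails if it takes over 64 s, if anything falls off the work surface, if the arm or the gripper's body presses on something with over 40 N, if the wrist force passes 120 N, or if a joint passes its speed limit or range.

## Robot

A 6-joint arm with a two-finger parallel gripper is mounted at the origin on a cart in front of the work surface, level with it; the furniture and walls round the work are solid. World frame = base frame: x ahead of the robot, y to its left, z up, the work surface at z = 0. Lengths are in m, angles in rad, forces in N, time in s.
With the tool pointing down it reaches from about 0.4 to 0.925 m from the base axis. Payload 12.5 kg.
Tool frame: the origin (TCP) lies midway between the tips of the shut fingers; the grasp point (between the pads) lies 19 mm behind it; z points along the fingers, y is the line along which they close (so a half turn about z gives the same grasp; the last joint's range is limited). The gripper opens to 95 mm and grips with 3 to 60 N. Pads are 20 mm wide; open, the fingers measure 119 mm over their backs; the gripper's body (75 mm by 180 mm) begins 59 mm behind the grasp point.
Start: joints at [-1.361, 0.491, 1.559, -0, 1.092, -0.106], TCP at [0.194, -0.594, 0.215] pointing down, gripper open.
Joint ranges: [-3.1, 3.1], [-0.84, 2.19], [0.05, 2.79], [-1.13, 4.28], [0.06, 2.93], [-2.69, 2.69]. Speed limits (rad/s): [2.22, 2.22, 2.79, 3.14, 3.14, 3.14].

## Interface

Orientations are given as [roll, pitch, yaw] about the fixed x, y, z axes, in that order (R = Rz(yaw) Ry(pitch) Rx(roll)).
In Python, from bench import env gives the robot as it stands.
- The arm moves only by the tool drive_tool, never from a script. Its argument "deltas" is a list of rows, each a list of 6 numbers: the shift along the world's x, y, z scaled (see below), then the turn, a rotation vector about the world's x, y, z scaled (see below). A call has 1 to 12 rows; each row is the pose to reach, as a shift and turn from the pose commanded when the call began; what a row does not reach only later rows make up. The controller multiplies each number of a shift by 50 cm and each number of a turn by pi/2 rad. A row lasts 1/8 s, in which the tool goes at most 62.5 mm and 10.7 degrees, less where a joint would pass 70% of its speed; a pose out of reach is approached as far as the arm can. A call with a number of a shift or a turn outside -1 to 1 is refused whole. A call with a gripper value outside its range is refused whole. "jaw" is the opening in per cent of the stroke, from 0 (shut) to 100 (fully open), set as the call begins (left out, the last holds). The fingers move at their own pace and stop on an object; the grip force is fixed at half the most. Time passes only in rows, so rows that repeat a pose let the fingers close. It gives the time, the measured TCP pose, the force, the opening and the grip force at its end, in the units of the state.
- env.state(): the state, without advancing time (a new reading comes with each control period).
- env.grab_frame(name): name is "side" or "top"; returns a dict with "img" (400x640x3 uint8, blue, green, red), "z_map" (400x640 float32, m along the optical axis (not along the pixel's ray), 0 where there is no reading), "fx", "fy", "cx", "cy" (pixels), "distortion" ([k1, k2, p1, p2, k3] as OpenCV has them; the pictures are not rectified), "camera_from_world" (4x4, takes a point from world to camera coordinates). Camera axes: x right, y down, z forward; pixel columns grow to the right and rows downward; lengths in m; the calibration is good to about 2 mm. A picture is of the moment at which its call begins.
- env.finish_job(): hands the job in; it is judged then, once.
The state is a dict: "t": time; "joint_positions": joint angles; "joint_vel": joint speeds; "tau": joint torques, N m; "ee_pos": TCP position; "orientation": TCP orientation; "ft_force": force on the tool from outside, world axes, zero at the start; "moment": the same for the moment, N m; "opening": finger opening in m; "finger_force": force on a finger pad.
Only numpy, scipy, OpenCV 4.12 (cv2) and the standard library are available. Lean on these libraries where they do the work, as an engineer would, in place of code of your own. Each camera call takes 0.05 s, during which the arm holds its last target. There are 200 camera calls.

## Working session

There is one attempt and no reset: what is moved stays moved. The work goes in short steps, Python scripts to look and compute and a tool call to move; the robot and the scene stay as the last step left them, time stands still between calls to the robot, and variables do not carry over. Pictures are saved under pics/ and viewed, at most 10 in all, crops included, and the job is handed in when it is done.

Besides the shell and the picture viewer there is one more tool, called after "Call:" in YAML: its name, and indented under it one key for each argument. drive_tool: Moves the arm, as the interface text tells. Its arguments: {"type":"object","properties":{"deltas":{"type":"array","items":{"type":"array","items":{"type":"number"}}},"jaw":{"type":"number"}},"required":["deltas"]}

```bash
mkdir -p pics; cat > h.py <<'E'
import numpy as np, cv2
from bench import env
def grab(n):
    f=env.grab_frame(n); f['K']=np.array([[f['fx'],0,f['cx']],[0,f['fy'],f['cy']],[0,0,1.]]); f['D']=np.array(f['distortion'],float); f['T']=np.array(f['camera_from_world']); return f
def world(f):
    z=f['z_map']; h,w=z.shape
    uv=np.stack(np.meshgrid(np.arange(w),np.arange(h)),-1).reshape(-1,1,2).astype(float)
    n=cv2.undistortPoints(uv,f['K'],f['D']).reshape(h,w,2)
    P=np.dstack([n*z[...,None],z]); Ti=np.linalg.inv(f['T'])
    W=P@Ti[:3,:3].T+Ti[:3,3]; W[z==0]=np.nan; return W
def ray(f,u,v,h):
    n=cv2.undistortPoints(np.array([[[u,v]]],float),f['K'],f['D']).ravel(); Ti=np.linalg.inv(f['T'])
    d=Ti[:3,:3]@[n[0],n[1],1]; o=Ti[:3,3]; return o+d*(h-o[2])/d[2]
E
python3 - <<'E'
from h import *
for n in('side','top'):
    f=grab(n); cv2.imwrite(f'pics/{n}0.png',f['img']); np.save(f'pics/{n}0.npy',world(f)); print(n,np.linalg.inv(f['T'])[:3].round(3).tolist())
print(env.state())
E
```

```text
side [[0.966, -0.107, 0.234, 0.18], [-0.256, -0.485, 0.836, -1.442], [0.025, -0.868, -0.496, 0.814]]
top [[0.007, -0.999, 0.053, 0.441], [-1.0, -0.007, -0.016, -0.231], [0.016, -0.053, -0.998, 1.31]]
{'t': 0.1, 'joint_positions': array([-1.36060253e+00,  4.91456572e-01,  1.55939158e+00,  2.57939985e-05,
        1.09167720e+00, -1.05609640e-01]), 'joint_vel': array([ 5.40666518e-05, -1.36347139e-03, -1.15365956e-03, -5.57859247e-05,
       -1.95711465e-03, -2.70619554e-04]), 'tau': array([ 2.88742791e-03, -6.13624549e+01, -2.58604163e+01,  6.94373692e-02,
        4.70165885e-02, -5.58158524e-05]), 'ee_pos': array([ 0.19409038, -0.59387808,  0.21414566]), 'orientation': array([-3.14066757e+00, -1.21069506e-04,  3.15791476e-01]), 'ft_force': array([-0.25186632, -0.38351625,  0.01667308]), 'moment': array([-0.00597713, -0.03250747,  0.03047363]), 'finger_force': 0.0, 'opening': 0.09540887211338388}
```

View pics/side0.png

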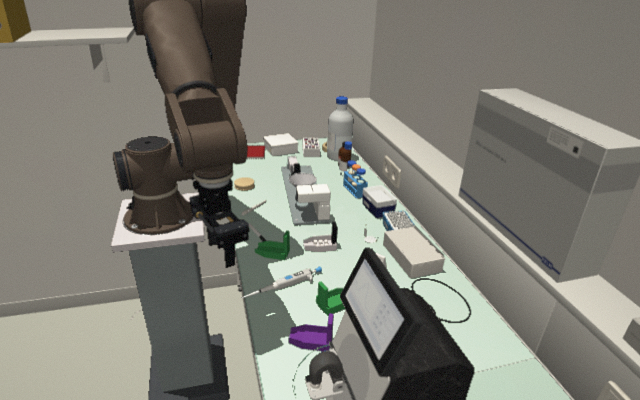

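View pics/top0.png

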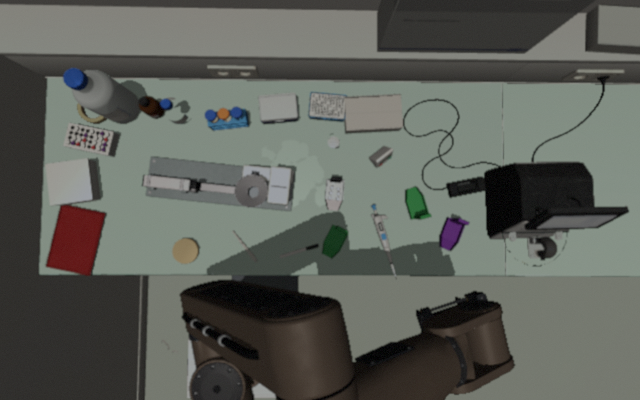

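The top view shows the scoop at about (334,192) with its tab at (336,180), the funnel at (253,190), the grip near (195,187), the beaker at (333,142) and the timer at (381,156). The side view shows the scoop at (322,241).

```bash
python3 - <<'E'
from h import *
W=np.load('pics/top0.npy'); f=cv2.imread('pics/top0.png')
c=f[130:220,140:350]; a=cv2.resize(c,None,fx=3.8,fy=3.8,interpolation=cv2.INTER_CUBIC)
s=cv2.imread('pics/side0.png')[140:260,230:400]; b=cv2.resize(s,None,fx=2,fy=2,interpolation=cv2.INTER_CUBIC)
o=np.zeros((a.shape[0]+b.shape[0],798,3),np.uint8); o[:a.shape[0],:a.shape[1]]=a; o[a.shape[0]:,:b.shape[1]]=b
cv2.imwrite('pics/c0.png',o)
def reg(u0,u1,v0,v1,z0,z1,nm):
    P=W[v0:v1,u0:u1].reshape(-1,3); P=P[(P[:,2]>z0)&(P[:,2]<z1)]
    if len(P): 
        print(nm,len(P),'mean',P.mean(0).round(4),'min',P.min(0).round(3),'max',P.max(0).round(3))
        r=cv2.minAreaRect((P[:,:2]*1000).astype(np.float32)); print('  rect',np.round(r[0],1),np.round(r[1],1),round(r[2],1))
reg(318,352,168,216,.068,.1,'tab')
reg(318,352,165,216,.004,.1,'scoop')
reg(225,275,165,212,.112,.128,'rim')
reg(240,298,160,212,.11,.14,'rim+head')
reg(140,240,160,212,.085,.12,'grip')
reg(140,300,150,215,.006,.02,'base')
reg(320,345,130,155,.03,.1,'beaker')
reg(365,398,140,170,.03,.1,'timer')
E
```

```text
tab 47 mean [ 0.5608 -0.3179  0.081 ] min [ 0.554 -0.335  0.069] max [ 0.567 -0.3    0.087]
  rect [ 561.5 -318.2] [34.9 11.7] 82.7
scoop 433 mean [ 0.5223 -0.316   0.0192] min [ 0.447 -0.372  0.004] max [ 0.612 -0.261  0.087]
  rect [ 529.6 -316.7] [164.1 110.4] 0.4
rim 512 mean [ 0.5238 -0.0792  0.1203] min [ 0.469 -0.126  0.112] max [ 0.592 -0.008  0.128]
  rect [530.2 -66.8] [121.5 118.2] 0.8
rim+head 1047 mean [ 0.5309 -0.1216  0.1219] min [ 0.469 -0.177  0.11 ] max [ 0.592 -0.021  0.131]
  rect [531.  -99.8] [116.3 163.5] 5.9
grip 147 mean [0.5265 0.0733 0.1041] min [ 0.484 -0.02   0.087] max [0.55  0.139 0.12 ]
  rect [517.3  59.4] [160.4  60.7] 88.2
base 3102 mean [0.5538 0.1117 0.014 ] min [ 0.444 -0.197  0.006] max [0.659 0.324 0.02 ]
  rect [551.7  63.4] [213.3 522.5] 0.4
beaker 4 mean [ 0.6677 -0.322   0.0399] min [ 0.667 -0.325  0.031] max [ 0.669 -0.319  0.05 ]
  rect [ 667.7 -322.1] [0.3 6.3] 17.9
timer 218 mean [ 0.6386 -0.4683  0.0525] min [ 0.609 -0.503  0.03 ] max [ 0.672 -0.435  0.073]
  rect [ 640.9 -470.9] [34.6 68.8] 36.7
```

View pics/c0.png

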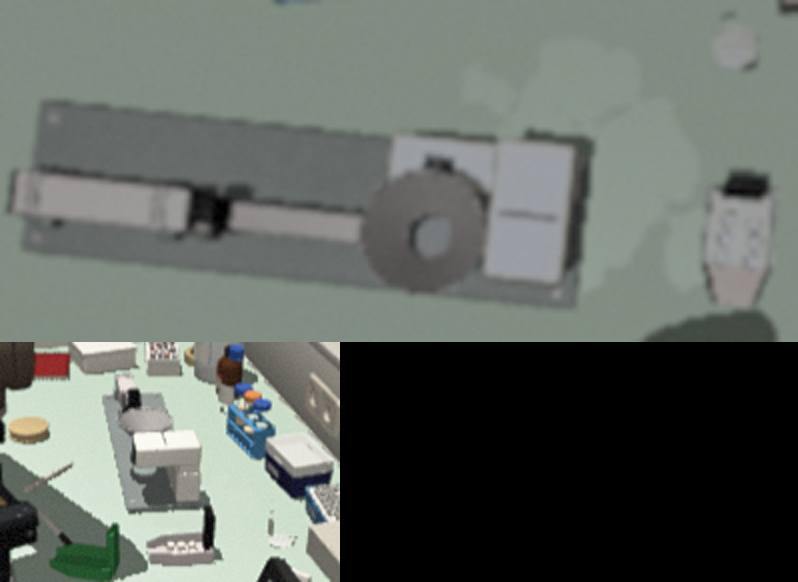

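The crop shows the funnel rim centred at crop (423,230), the black grip at (208,210), the scoop with its tab at (746,185) and the nose at (735,300). The reader is turned about 4 degrees.

```bash
python3 - <<'E'
from h import *
f=grab('top'); im=f['img']; W=world(f)
px=lambda x,y:(140+x/3.8-.37,130+y/3.8-.37)
# rim circle by mask: dark-grey cone at height
m=((W[...,2]>.095)&(W[...,2]<.13)).astype(np.uint8); m[:,:232]=0;m[:,268:]=0;m[:160]=0;m[215:]=0
g=cv2.cvtColor(im,cv2.COLOR_BGR2GRAY); m2=((g<140)&(m>0)).astype(np.uint8)
c=max(cv2.findContours(m2,0,1)[0],key=cv2.contourArea); print('circ',cv2.minEnclosingCircle(c), cv2.boundingRect(c))
print('rim eye',ray(f,*px(423,230),.123).round(4),'L/R/T/B',[ray(f,*px(*p),.123).round(4)[:2].tolist() for p in((360,230),(487,230),(423,166),(423,293))])
print('edges', [ray(f,*px(*p),.014).round(4)[:2].tolist() for p in((40,100),(390,131),(22,248),(575,305),(22,248))])
print('tube ends',[ray(f,*px(*p),.062).round(4)[:2].tolist() for p in((15,193),(190,210))], 'arm',ray(f,*px(300,220),.055).round(3))
blk=((im.max(2)<60)).astype(np.uint8); b=np.zeros_like(blk); b[174:196,186:210]=blk[174:196,186:210]
v,u=np.nonzero(b)
for uu,vv in zip(u,v):
    if W[vv,uu,2]>.09: pass
sel=(b>0)&(W[...,2]>.085)&(W[...,2]<.115); P=W[sel]; print('grip',len(P),P.mean(0),P.min(0),P.max(0),cv2.minAreaRect((P[:,:2]*1000).astype(np.float32)))
print(np.round(W[176:196,186:206,2]*1000).astype(int)); print(g[176:196,186:206])
print('grip eye',ray(f,*px(208,211),.1).round(4))
print('scoop tab',ray(f,*px(746,183),.082).round(4),'nose',ray(f,*px(735,303),.0075).round(4))
E
```

```text
circ ((251.00674438476562, 190.21697998046875), 16.822736740112305) (235, 174, 33, 33)
rim eye [ 0.5173 -0.056   0.123 ] L/R/T/B [[0.5169, -0.0061], [0.5177, -0.1069], [0.5685, -0.0553], [0.4672, -0.0568]]
edges [[0.6348, 0.2931], [0.6106, -0.01], [0.5061, 0.3049], [0.4601, -0.1725], [0.5061, 0.3049]]
tube ends [[0.5495, 0.2921], [0.5365, 0.1471]] arm [0.529 0.057 0.055]
grip 70 [0.53589212 0.12336659 0.09820579] [0.51251883 0.11354333 0.0857154 ] [0.54944815 0.13642494 0.10442463] ((531.0455322265625, 124.24188232421875), (37.615543365478516, 22.13718605041504), 3.4586105346679688)
[[                  10                   18                   17
                    14                   15                   15
                    12                   10                   17
                    19                   17                   13
                    18                   14                   18
                    18                   12                   15
                    15                   13]
 [                  12                   13                   13
          
[... 9348 characters left out ...]
5  41  91 124 133 134
  135 135]
 [124 116  99  68  68  90 105 106  92  65  33  18  30  46  72  96 106 111
  116 120]
 [ 83  74  73  78  80  89  91  91  81  57  33  36  64  80  81  84  92  99
  103 106]
 [ 68  65  81  96  97  95  92  87  78  67  54  62  86 101 100 101 102 105
  104 105]
 [ 90  91  99 106 107 105 100  98  92  91  88  92 101 106 107 108 107 107
  107 109]
 [106 105 107 110 109 109 107 108 107 105 106 107 106 108 106 107 108 108
  108 106]
 [109 108 108 108 108 108 107 109 109 109 110 110 109 107 108 107 106 107
  107 109]]
grip eye [0.5329 0.1211 0.1   ]
scoop tab [ 0.561 -0.316  0.082] nose [ 0.4629 -0.3119  0.0075]<stdin>:16: RuntimeWarning: invalid value encountered in cast
```

```bash
python3 - <<'E'
from h import *
f=grab('top'); im=cv2.cvtColor(f['img'],cv2.COLOR_BGR2HSV).astype(int); W=world(f)
s=np.zeros(im.shape[:2],bool); s[172:214,322:350]=True
# pale scoop: low saturation; plus tab dark
m=(s&(im[...,1]<25)&(im[...,2]>110)&(W[...,2]>-.01)).astype(np.uint8)
c=max(cv2.findContours(m,0,1)[0],key=cv2.contourArea); print(cv2.boundingRect(c),cv2.contourArea(c))
P=np.array([ray(f,*p,.02)[:2] for p in c[:,0].astype(float)])*1000
print(cv2.minAreaRect(P.astype(np.float32)))
for x0 in range(450,560,10):
    q=np.array([ray(f,u,v,.02)[:2]*1000 for v,u in zip(*np.nonzero(m))]) if x0==450 else q
    r=q[(q[:,0]>=x0)&(q[:,0]<x0+10)]; print(x0,len(r),r.min(0)[1:].round(1) if len(r) else'',r.max(0)[1:].round(1) if len(r) else'')
E
```

```text
(322, 172, 28, 42) 1078.0
((518.5601196289062, -319.16290283203125), (135.60821533203125, 89.36746978759766), 0.32543477416038513)
450 55 [-363.7] [-274.8]
460 82 [-363.7] [-274.8]
470 77 [-363.7] [-274.7]
480 80 [-363.7] [-274.6]
490 87 [-363.7] [-274.6]
500 88 [-363.6] [-274.5]
510 88 [-363.6] [-274.5]
520 87 [-363.6] [-274.4]
530 87 [-363.6] [-274.4]
540 85 [-363.6] [-274.3]
550 55 [-363.5] [-274.2]
```

Call:
drive_tool:
  deltas:
    - [0.09,0.07,0.05,0,0,0.1]
    - [0.18,0.14,0.06,0,0,0.2]
    - [0.27,0.21,0.06,0,0,0.3]
    - [0.36,0.28,0.06,0,0,0.4]
    - [0.45,0.35,0.06,0,0,0.5]
    - [0.55,0.43,0.06,0,0,0.6]
    - [0.64,0.5,0.06,0,0,0.7]
    - [0.733,0.555,0.06,0,0,0.747]
    - [0.733,0.555,0.0,0,0,0.747]
    - [0.733,0.555,0.0,0,0,0.747]
  jaw: 55

```text
t: 1.45
ee_pos: [0.5601, -0.3156, 0.2126]
orientation: [-3.138, -0.002, 1.49]
ft_force: [0.3, 0.5, 0.5]
opening: 0.0522
finger_force: 0.0
```

Call:
drive_tool:
  deltas:
    - [0.001,-0.002,-0.08,0,0,0]
    - [0.001,-0.003,-0.16,0,0,0]
    - [0.001,-0.003,-0.24,0,0,0]
    - [0.001,-0.003,-0.3,0,0,0]
    - [0.001,-0.003,-0.34,0,0,0]
    - [0.001,-0.003,-0.342,0,0,0]

```text
t: 2.2
ee_pos: [0.5606, -0.3187, 0.0434]
orientation: [-3.14, -0.001, 1.488]
ft_force: [0.0, 0.9, -0.1]
opening: 0.0523
finger_force: 0.0
```

Call:
drive_tool:
  deltas:
    - [0,0,0,0,0,0]
    - [0,0,0,0,0,0]
    - [0,0,0,0,0,0]
    - [0,0,0,0,0,0]
    - [0,0,0,0,0,0]
    - [0,0,0,0,0,0]
  jaw: 0

```text
t: 2.95
ee_pos: [0.5611, -0.3181, 0.0438]
orientation: [3.142, 0.0, 1.489]
ft_force: [-2.0, 1.1, 3.3]
opening: 0.0121
finger_force: 30.0
```

Call:
drive_tool:
  deltas:
    - [0,0,0.01,0,0,0]
    - [0,0,0.04,0,0,0]
    - [0,0,0.07,0,0,0]
    - [0,0,0.11,0,0,0]
    - [0,0,0.15,0,0,0]
    - [0,0,0.19,0,0,0]
    - [0,0,0.23,0,0,0]
    - [0,0,0.27,0,0,0]
    - [0,0,0.31,0,0,0]
    - [0,0,0.35,0,0,0]
    - [0,0,0.37,0,0,0]
    - [0,0,0.37,0,0,0]

```text
t: 4.45
ee_pos: [0.5612, -0.3181, 0.2295]
orientation: [3.14, 0.001, 1.489]
ft_force: [-0.3, -0.7, -3.2]
opening: 0.0119
finger_force: 30.0
```

```bash
python3 - <<'E'
from h import *
f=grab('top'); g=grab('side')
a=cv2.resize(f['img'][130:230,230:380],(600,400)); W=world(f)
b=cv2.resize(g['img'][120:260,200:400],(285,200))
o=np.zeros((600,600,3),np.uint8);o[:400]=a;o[400:,:285]=b
cv2.imwrite('pics/c1.png',o); print(env.state()['ee_pos'],env.state()['orientation'],env.state()['opening'])
E
```

```text
[ 0.56089151 -0.31793853  0.22816309] [-3.14102674e+00 -3.88859169e-04  1.48916362e+00] 0.011843619687977232
```

View pics/c1.png

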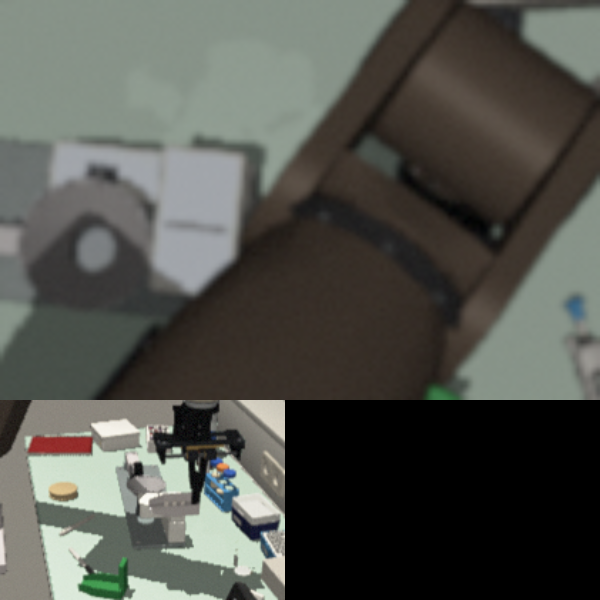

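The scoop is held level above the bench with the pellets inside; the head is at crop (200,220), and the way at this height is clear.

Call:
drive_tool:
  deltas:
    - [0.005,0.02,0,0,0,0]
    - [0.015,0.055,0,0,0,0]
    - [0.027,0.1,0,0,0,0]
    - [0.04,0.15,0,0,0,0]
    - [0.054,0.205,0,0,0,0]
    - [0.07,0.265,0,0,0,0]
    - [0.086,0.325,0,0,0,0]
    - [0.1,0.38,0,0,0,0]
    - [0.113,0.43,0,0,0,0]
    - [0.124,0.47,0,0,0,0]
    - [0.132,0.495,0,0,0,0]
    - [0.135,0.505,0,0,0,0]

```text
t: 6.05
ee_pos: [0.6288, -0.0648, 0.2286]
orientation: [3.142, 0.0, 1.49]
ft_force: [-0.7, 0.9, -2.1]
opening: 0.0117
finger_force: 30.0
```

Call:
drive_tool:
  deltas:
    - [-0.004,0,0.001,-0.002,-0.02,0]
    - [-0.014,0.001,0.003,-0.006,-0.07,0]
    - [-0.026,0.002,0.006,-0.011,-0.13,0]
    - [-0.038,0.003,0.008,-0.016,-0.19,0]
    - [-0.05,0.004,0.011,-0.02,-0.25,0]
    - [-0.062,0.005,0.014,-0.025,-0.31,0]
    - [-0.072,0.006,0.016,-0.03,-0.36,0]
    - [-0.078,0.006,0.017,-0.032,-0.388,0]
    - [-0.078,0.006,0.017,-0.032,-0.388,0]

```text
t: 7.18
ee_pos: [0.589, -0.063, 0.2371]
orientation: [2.531, 0.0, 1.488]
ft_force: [-0.0, -0.4, -1.1]
opening: 0.0116
finger_force: 30.0
```

```bash
python3 - <<'E'
from h import *
s=env.state(); print(s['ee_pos'],s['orientation'],s['opening'])
from scipy.spatial.transform import Rotation as R
r=R.from_euler('xyz',s['orientation']); n=r.apply([0,-.099,.0363]) 
print('nose if y=+scoop x',s['ee_pos']+n, r.as_matrix()[:,1])
f=grab('top'); g=grab('side')
a=cv2.resize(f['img'][130:230,200:350],(600,400))
b=cv2.resize(g['img'][130:250,240:380],(583,500))[:200+300]
cv2.imwrite('pics/c2.png',cv2.resize(g['img'][130:250,240:380],(700,600),interpolation=cv2.INTER_CUBIC)); cv2.imwrite('pics/c2t.png',a)
E
```

```text
[ 0.58900749 -0.06298435  0.23709639] [2.53080635e+00 1.56417090e-04 1.48816412e+00] 0.01161293501649687
nose if y=+scoop x [ 0.52893001 -0.05802226  0.15058186] [ 0.81640954 -0.06752567  0.57351177]
```

View pics/c2.png

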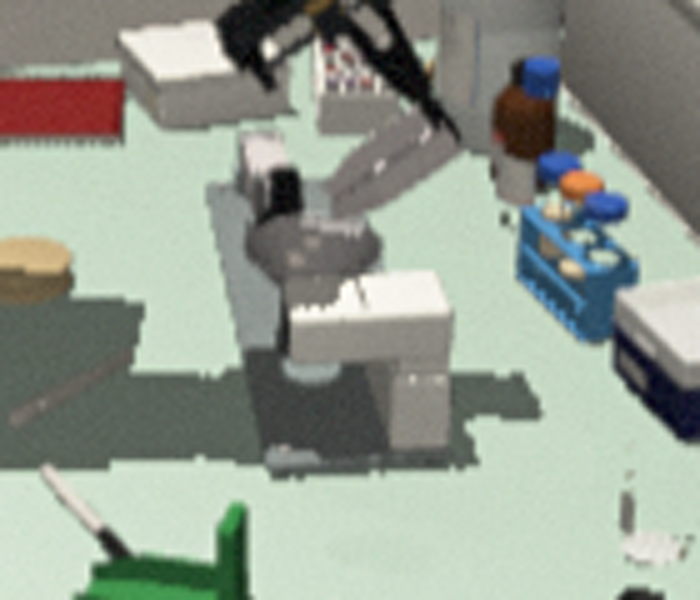

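The tilted scoop's nose is at about (335,205), just above the rim of the funnel (315,245). That fits the computed nose point, so I continue the pour.

Call:
drive_tool:
  deltas:
    - [-0.008,0.001,-0.015,-0.002,-0.028,0]
    - [-0.016,0.001,-0.03,-0.005,-0.055,0]
    - [-0.024,0.002,-0.043,-0.007,-0.083,0]
    - [-0.032,0.003,-0.055,-0.009,-0.111,0]
    - [-0.04,0.003,-0.053,-0.011,-0.138,0]
    - [-0.049,0.004,-0.049,-0.014,-0.166,0]
    - [-0.057,0.005,-0.046,-0.016,-0.194,0]
    - [-0.066,0.005,-0.043,-0.018,-0.222,0]
    - [-0.075,0.006,-0.041,-0.021,-0.249,0]
    - [-0.084,0.007,-0.039,-0.023,-0.277,0]
    - [-0.091,0.008,-0.038,-0.025,-0.299,0]
    - [-0.099,0.008,-0.037,-0.026,-0.321,0]

```text
t: 8.78
ee_pos: [0.5403, -0.0817, 0.2658]
orientation: [2.07, -0.051, 1.524]
ft_force: [-0.7, 0.8, -1.8]
opening: 0.0118
finger_force: 30.0
```

Call:
drive_tool:
  deltas:
    - [0,0,0,0,0,0]
    - [0,0,0,0,0,0]
    - [0,0,0,0,0,0]
    - [0,0,0,0,0,0]
    - [0,0,0,0,0,0]
    - [0,0,0,0,0,0]
    - [0,0,0,0,0,0]
    - [0,0,0,0,0,0]

```text
t: 9.78
ee_pos: [0.5396, -0.0816, 0.265]
orientation: [2.072, -0.051, 1.523]
ft_force: [0.4, 0.4, -1.3]
opening: 0.0119
finger_force: 30.0
```

```bash
python3 - <<'E'
from h import *
s=env.state(); print(s['ee_pos'],s['orientation'],s['ft_force'])
f=grab('top'); g=grab('side')
a=cv2.resize(f['img'][150:230,200:300],(500,400),interpolation=cv2.INTER_CUBIC)
b=cv2.resize(g['img'][150:230,270:340],(350,400),interpolation=cv2.INTER_CUBIC)
cv2.imwrite('pics/c3.png',cv2.resize(np.hstack([a,b]),(800,376)))
E
```

```text
[ 0.53955808 -0.08157588  0.26504138] [ 2.07208338 -0.05067305  1.52266296] [ 0.41816508  0.36142114 -1.30315396]
```

View pics/c3.png

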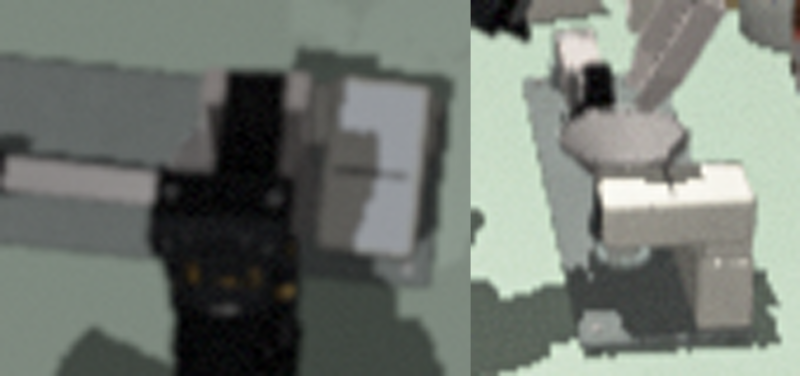

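```bash
python3 - <<'E'
from h import *
s=env.state(); print(s['joint_positions'].round(3))
from scipy.spatial.transform import Rotation as R
r=R.from_euler('xyz',s['orientation']); print('nose',s['ee_pos']+r.apply([0,-.099,.0363]), r.as_matrix().round(2))
E
```

```text
[-0.463  0.219  2.378  2.423  0.608 -2.685]
nose [ 0.52408193 -0.07553037  0.1609255 ] [[ 0.05  0.48  0.88]
 [ 1.   -0.07 -0.02]
 [ 0.05  0.88 -0.48]]
```

Joint 6 ran to its limit and the wrist is mid-flip, so this tilt cannot be held at this yaw. I turn the scoop about the vertical through the nose by -30°, which frees joint 6.

Call:
drive_tool:
  deltas:
    - [0,-0.02,0.08,0,0,-0.04]
    - [-0.002,-0.02,0.08,0,0,-0.1]
    - [-0.004,-0.02,0.08,0,0,-0.16]
    - [-0.005,-0.02,0.08,0,0,-0.22]
    - [-0.006,-0.02,0.08,0,0,-0.28]
    - [-0.008,-0.022,0.08,0,0,-0.34]
    - [-0.008,-0.022,0.07,0,0,-0.36]
    - [-0.008,-0.022,0.06,0,0,-0.36]
    - [-0.008,-0.022,0.06,0,0,-0.36]
    - [-0.008,-0.022,0.06,0,0,-0.36]

```text
t: 11.12
ee_pos: [0.4772, -0.1885, 0.3498]
orientation: [2.115, -0.107, 1.036]
ft_force: [0.4, -0.2, -1.4]
opening: 0.0118
finger_force: 30.0
```

```bash
python3 - <<'E'
from h import *
s=env.state(); print(s['joint_positions'].round(3),s['ee_pos'],s['orientation'],s['opening'])
from scipy.spatial.transform import Rotation as R
r=R.from_euler('xyz',s['orientation']); print('nose',s['ee_pos']+r.apply([0,-.099,.0363]), r.as_matrix().round(2).tolist())
f=grab('top'); g=grab('side')
a=cv2.resize(f['img'][150:230,200:300],(500,400),interpolation=cv2.INTER_CUBIC)
b=cv2.resize(g['img'][130:230,260:350],(360,400),interpolation=cv2.INTER_CUBIC)
cv2.imwrite('pics/c4.png',cv2.resize(np.hstack([a,b]),(800,372)))
E
```

```text
[-0.535 -0.029  2.285  2.772  0.154 -2.685] [ 0.47721639 -0.18847744  0.34979479] [ 2.11490286 -0.10714843  1.03624618] 0.01178194410815233
nose [ 0.46548176 -0.16866763  0.24689406] [[0.51, 0.4, 0.76], [0.86, -0.34, -0.39], [0.11, 0.85, -0.51]]
```

View pics/c4.png

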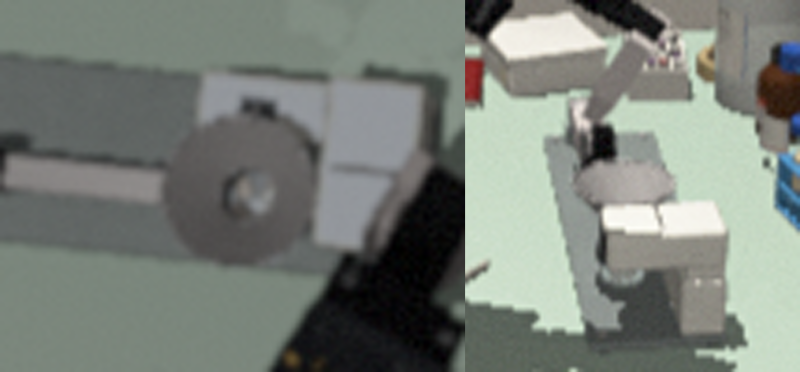

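The scoop and gripper have swung away to crop (400,230). The throat at (252,192) now shows bright content in the cup, so I check it and the scoop numerically.

```bash
python3 - <<'E'
from h import *
f=grab('top'); W=world(f); g=cv2.cvtColor(f['img'],cv2.COLOR_BGR2GRAY)
W0=np.load('pics/top0.npy'); g0=cv2.cvtColor(cv2.imread('pics/top0.png'),cv2.COLOR_BGR2GRAY)
np.set_printoptions(linewidth=200)
n=lambda a:np.nan_to_num(a*1000,nan=-99).round().astype(int)
print(n(W[183:199,244:260,2]));print(n(W0[183:199,244:260,2]));print(g[183:199,244:260]);print(g0[183:199,244:260])
# new pale blobs on bench: height diff vs start
d=(W[...,2]-W0[...,2]>.006)&(W[...,2]<.03); nn,l,st,c=cv2.connectedComponentsWithStats(d.astype(np.uint8))
for i in range(1,nn):
    if st[i,4]>4: print(c[i].round(),st[i,4],np.nanmedian(W[l==i],0).round(3))
E
```

```text
[[101  99  99  96  97  96  92  94  94  94  89  94  97  97 100  97]
 [100  99  96  99  94  92  89  88  86  90  91  91  91  97  96  94]
 [ 96 103  92  96  95  87  89  84  89  83  88  81  88  91  92  97]
 [ 99  94  94  92  86  89  83  79  81  28  20  79  82  88  98  98]
 [ 98  97  92  87  89  84  75  33  26  30  18  20  20  88  88  92]
 [ 98  94  91  88  86  75  28  36  29  36  21  22  19  21  88  86]
 [ 95  94  90  85  81  49  28  34  43  34  29  22  23  21  46  90]
 [ 95  98  89  82  76  45  22  30  30  29  33  22  20  42  46  84]
 [ 95  96  87  86  70  46  24  23  29  31  25  20  21  44  45  85]
 [ 97  92  91  85  78  38  22  22  25  18  21  30  18  40  45  90]
 [ 98  96  87  84  79  34  28  33  35  33  33  38  31  32  41  82]
 [ 99  92  92  90  89  34  33  35  38  39  34  30  35  34  85  93]
 [102  94  88  92  88  81  22  35  39  32  23  37  34  79  86  91]
 [ 99  99  93  90  91  88  85  33 -99  28  23 -99  85  90  92  97]
 [102  99  93  95  92  97  85  88  86  91  92  90  89  91  95 100]
 [101  99  99  99  93  93  92  91  88  91  93  87  91  99 100 100]]
[[105 100 101  95  96  97  
[... 20689 characters left out ...]
] 7 [-0.524 -1.642 -0.896]
[575. 392.] 7 [-0.521 -1.709 -0.898]
[599. 394.] 10 [-0.53  -1.839 -0.898]
[625. 391.] 8 [-0.514 -1.98  -0.894]
[635. 395.] 12 [-0.535 -2.042 -0.899]
[469. 397.] 10 [-0.548 -1.12  -0.898]
[486. 395.] 14 [-0.533 -1.209 -0.892]
[515. 395.] 16 [-0.538 -1.372 -0.896]
[566. 396.] 14 [-0.537 -1.658 -0.895]
[593. 393.] 5 [-0.523 -1.811 -0.897]
[610. 396.] 15 [-0.537 -1.897 -0.896]
[630. 394.] 7 [-0.524 -2.013 -0.897]
[464. 397.] 10 [-0.552 -1.093 -0.894]
[479. 396.] 9 [-0.542 -1.175 -0.895]
[547. 396.] 8 [-0.542 -1.549 -0.897]
[555. 398.] 9 [-0.552 -1.593 -0.895]
[593. 398.] 6 [-0.549 -1.806 -0.894]
[616. 397.] 6 [-0.542 -1.933 -0.892]
[482. 399.] 5 [-0.555 -1.194 -0.892]
```

The cup now holds pellets (heights of 20–46 mm where it was flat at about 20) and no new blobs are near the reader. Next I unwind the tilt high above the bench.

Call:
drive_tool:
  deltas:
    - [0,0,0.2,0.04,0.05,0]
    - [0,0,0.2,0.08,0.1,0]
    - [0,0,0.2,0.12,0.16,0]
    - [0,0,0.2,0.17,0.22,0]
    - [0,0,0.2,0.22,0.29,0]
    - [0,0,0.2,0.27,0.36,0]
    - [0,0,0.2,0.32,0.42,0]
    - [0,0,0.2,0.37,0.48,0]
    - [0,0,0.2,0.4,0.53,0]
    - [0,0,0.2,0.429,0.567,0]
    - [0,0,0.2,0.429,0.567,0]
    - [0,0,0.2,0.429,0.567,0]

```text
t: 12.78
ee_pos: [0.4774, -0.1881, 0.4505]
orientation: [-3.128, -0.169, 0.898]
ft_force: [0.2, -0.4, -1.9]
opening: 0.0119
finger_force: 30.0
```

```bash
python3 - <<'E'
from h import *
s=env.state(); print(s['t'],s['joint_positions'].round(3),s['ee_pos'],s['orientation'],s['opening'])
E
```

```text
12.775 [-0.595  0.157  1.449  0.17   1.536  0.071] [ 0.47743798 -0.18808618  0.45050271] [-3.12756576 -0.16914068  0.89786474] 0.011862239122665319
```

```bash
python3 - <<'E'
from h import *
from scipy.spatial.transform import Rotation as R
s=env.state(); r=R.from_euler('xyz',s['orientation']); t=R.from_euler('xyz',[np.pi,0,1.489])
print('turn units',((t*r.inv()).as_rotvec()/(np.pi/2)).round(3),'shift to place',((np.array([.561,-.318,.46])-s['ee_pos'])/.5).round(3))
n=s['ee_pos']+r.apply([0,-.05,.02]); g=grab('side'); p,_=cv2.projectPoints(n[None],cv2.Rodrigues(g['T'][:3,:3])[0],g['T'][:3,3],g['K'],g['D']); u,v=p.ravel().astype(int); print(u,v)
c=g['img'][max(v-50,0):v+50,max(u-60,0):u+60]; cv2.imwrite('pics/c5.png',cv2.resize(c,None,fx=5,fy=5,interpolation=cv2.INTER_CUBIC))
E
```

```text
turn units [-0.105  0.032  0.375] shift to place [ 0.167 -0.26   0.019]
286 103
```

View pics/c5.png

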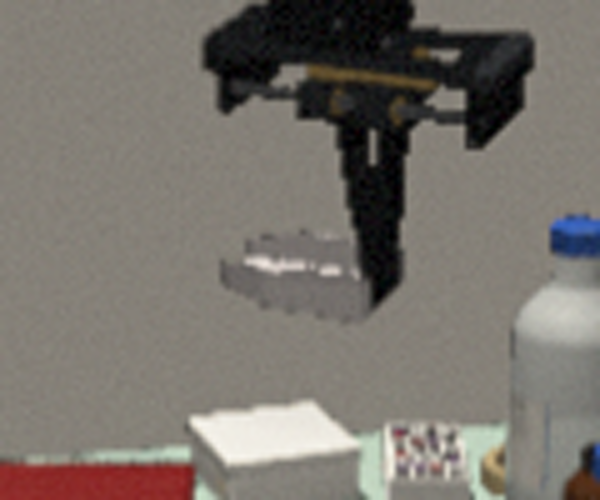

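Some white shows inside the scoop at (250–345,265), so pellets may remain. I level it nearer the side camera and count by white mask.

Call:
drive_tool:
  deltas:
    - [0.02,-0.06,-0.02,-0.02,0.006,0.07]
    - [0.04,-0.12,-0.06,-0.04,0.012,0.14]
    - [0.07,-0.18,-0.1,-0.06,0.018,0.21]
    - [0.1,-0.25,-0.15,-0.08,0.024,0.28]
    - [0.12,-0.32,-0.2,-0.095,0.03,0.34]
    - [0.14,-0.4,-0.24,-0.105,0.032,0.375]
    - [0.15,-0.47,-0.27,-0.105,0.032,0.375]
    - [0.167,-0.54,-0.28,-0.105,0.032,0.375]
    - [0.167,-0.58,-0.28,-0.105,0.032,0.375]
    - [0.167,-0.58,-0.28,-0.105,0.032,0.375]

```text
t: 14.08
ee_pos: [0.5607, -0.4791, 0.3087]
orientation: [3.137, -0.003, 1.49]
ft_force: [-0.2, 0.3, -1.9]
opening: 0.0118
finger_force: 30.0
```

```bash
python3 - <<'E'
from h import *
from scipy.spatial.transform import Rotation as R
s=env.state(); print(s['t'],s['joint_positions'].round(3),s['ee_pos'],s['orientation'])
r=R.from_euler('xyz',s['orientation']); 
n=s['ee_pos']+r.apply([0,-.05,.02]); g=grab('side'); p,_=cv2.projectPoints(n[None],cv2.Rodrigues(g['T'][:3,:3])[0],g['T'][:3,3],g['K'],g['D']); u,v=p.ravel().astype(int); print(u,v)
c=g['img'][max(v-25,0):v+25,u-35:u+35]; a=cv2.resize(c,(560,400),interpolation=cv2.INTER_CUBIC)
f=grab('top'); b=cv2.resize(f['img'][180:200,242:262],(200,200),interpolation=cv2.INTER_CUBIC)
o=np.zeros((400,760,3),np.uint8);o[:,:560]=a;o[:200,560:]=b;cv2.imwrite('pics/c6.png',o)
E
```

```text
14.075 [-0.798  0.603  1.106  0.005  1.43  -0.719] [ 0.56073205 -0.4791147   0.30867334] [ 3.13673317e+00 -2.65236619e-03  1.49011821e+00]
338 189
```

View pics/c6.png

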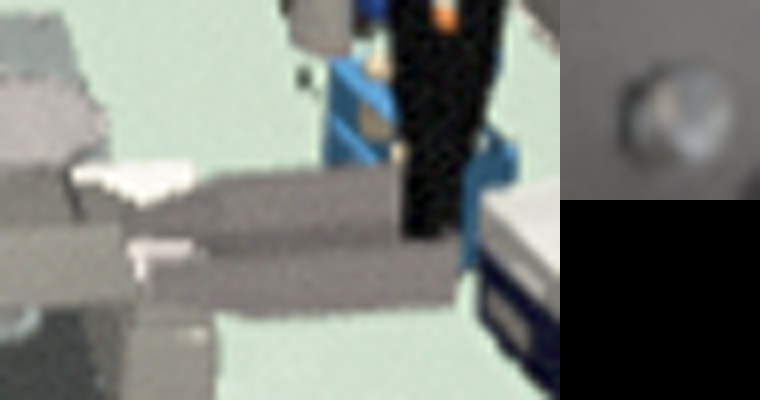

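The scoop's interior behind the nose is plain grey. The white strip at (165,245) looks like sunlit lip, but the near wall could hide a pellet. I roll the scoop toward the side camera and check by depth.

Call:
drive_tool:
  deltas:
    - [0,0,0,0.1,0,0]
    - [0,0,0,0.2,0,0]
    - [0,0,0,0.3,0,0]
    - [0,0,0,0.38,0,0]
    - [0,0,0,0.4,0,0]
    - [0,0,0,0.4,0,0]

```text
t: 14.92
ee_pos: [0.5613, -0.4779, 0.3099]
orientation: [-3.089, -0.626, 1.472]
ft_force: [0.3, -0.1, -0.9]
opening: 0.012
finger_force: 30.0
```

```bash
python3 - <<'E'
from h import *
from scipy.spatial.transform import Rotation as R
s=env.state(); print(s['t'],s['joint_positions'].round(3),s['ee_pos'],s['orientation'])
r=R.from_euler('xyz',s['orientation']).as_matrix()
S=np.stack([r[:,1],r[:,0],-r[:,2]],1)  # scoop axes x=tool y, y=tool x, z=-tool z
o=s['ee_pos']+S@np.array([-.044,0,-.0438])
g=grab('side'); W=world(g); Q=((W-o)@S)*1000
m=(Q[...,0]>-52)&(Q[...,0]<34)&(abs(Q[...,1])<29)&(Q[...,2]>-6)&(Q[...,2]<40)
gr=cv2.cvtColor(g['img'],cv2.COLOR_BGR2GRAY); q=Q[m]; print(len(q))
for x in range(-52,34,8):
    print(x,[(int(np.sum(k)),int(np.median(q[k,2])),int(np.median(gr[m][k]))) if (k:=(q[:,0]>=x)&(q[:,0]<x+8)&(q[:,1]>=y)&(q[:,1]<y+8)).any() else None for y in range(-28,28,8)])
E
```

```text
14.925 [-0.928  0.84   0.769  0.407  2.022 -0.759] [ 0.56128681 -0.47785327  0.30991255] [-3.08891551 -0.62616567  1.47229296]
584
-52 [(4, 13, 106), (6, 15, 109), (7, 6, 130), (6, 6, 131), (9, 6, 132), (11, 12, 123), None]
-44 [(13, 12, 108), (1, 19, 111), (7, 7, 130), (9, 4, 131), (6, 5, 131), (10, 5, 127), (9, 15, 109)]
-36 [(14, 14, 108), (2, 4, 119), (5, 4, 128), (8, 4, 130), (9, 4, 131), (6, 3, 130), (14, 10, 114)]
-28 [(5, 20, 109), (1, 5, 132), (9, 3, 130), (8, 2, 131), (5, 3, 131), (8, 3, 131), (17, 7, 114)]
-20 [None, (4, 2, 130), (9, 3, 135), (7, 3, 135), (8, 3, 135), (8, 1, 133), (13, 10, 131)]
-12 [None, (6, 2, 134), (6, 2, 134), (9, 2, 136), (8, 3, 134), (7, 2, 131), (14, 6, 120)]
-4 [None, (6, 5, 135), (9, 4, 134), (7, 4, 134), (8, 3, 134), (7, 4, 133), (12, 6, 116)]
4 [None, (6, 3, 134), (8, 4, 135), (5, 1, 134), (9, 3, 134), (8, 3, 131), (13, 14, 123)]
12 [None, (5, 3, 133), (10, 3, 134), (7, 3, 141), (7, 2, 146), (7, 2, 131), (17, 3, 130)]
20 [None, (5, 2, 149), (9, 4, 230), (9, 3, 230), (7, 3, 232), (7, 4, 132), (16, 6, 123)]
28 [(1, 24, 93), (3, 4, 209), (7, 2, 232), (4, 3, 231), (5, 5, 210), (7, 2, 135), (9, 6, 126)]
```

The floor reads 3 mm everywhere, so the scoop is empty. I put it back where it stood.

Call:
drive_tool:
  deltas:
    - [0,0.03,0,-0.08,0,0]
    - [0,0.09,0,-0.18,0,0]
    - [0,0.16,0,-0.28,0,0]
    - [0,0.23,0,-0.36,0,0]
    - [0,0.29,0,-0.4,0,0]
    - [0,0.32,-0.04,-0.4,0,0]
    - [0,0.322,-0.12,-0.4,0,0]
    - [0,0.322,-0.2,-0.4,0,0]
    - [0,0.322,-0.28,-0.4,0,0]
    - [0,0.322,-0.36,-0.4,0,0]
    - [0,0.322,-0.42,-0.4,0,0]
    - [0,0.322,-0.46,-0.4,0,0]

```text
t: 16.48
ee_pos: [0.5611, -0.3164, 0.0801]
orientation: [3.135, -0.0, 1.493]
ft_force: [0.1, 0.5, -1.3]
opening: 0.0119
finger_force: 30.0
```

```bash
python3 - <<'E'
from h import *
from scipy.spatial.transform import Rotation as R
s=env.state(); print(s['ee_pos'],s['orientation'])
r=R.from_euler('xyz',s['orientation']); t=R.from_euler('xyz',[np.pi,0,1.489]); print(((t*r.inv()).as_rotvec()/(np.pi/2)).round(4),((np.array([.561,-.318,.0438])-s['ee_pos'])/.5).round(4))
W=world(grab('top')); W0=np.load('pics/top0.npy')
W=cv2.medianBlur(W[...,2].astype(np.float32),3);Z=cv2.medianBlur(W0[...,2].astype(np.float32),3)
d=(W-Z>.007)&(W<.16); d[216:]=0; n,l,st,c=cv2.connectedComponentsWithStats(d.astype(np.uint8))
for i in range(1,n):
    if st[i,4]>3: print(c[i].round(),st[i,4],W0[int(c[i][1]),int(c[i][0])].round(3),W[l==i].mean().round(3))
E
```

```text
[ 0.56108813 -0.31642986  0.0801304 ] [ 3.13494289e+00 -3.08301853e-04  1.49309254e+00]
[ 0.0001  0.0042 -0.0026] [-0.0002 -0.0031 -0.0727]
[374. 164.] 5 [ 0.616 -0.449  0.006] 0.019
[254. 192.] 53 [ 0.518 -0.048  0.022] 0.034
[204. 190.] 4 [0.524 0.114 0.015] 0.05
```

Only the cup's contents have changed in the top view. I set the scoop down and release it.

Call:
drive_tool:
  deltas:
    - [0,-0.003,-0.03,0,0.004,0]
    - [0,-0.003,-0.055,0,0.004,0]
    - [0,-0.003,-0.068,0,0.004,0]
    - [0,-0.003,-0.073,0,0.004,0]
    - [0,-0.003,-0.074,0,0.004,0]
    - [0,-0.003,-0.074,0,0.004,0]

```text
t: 17.27
ee_pos: [0.5609, -0.3188, 0.0439]
orientation: [-3.141, -0.001, 1.491]
ft_force: [-2.2, 3.3, 4.8]
opening: 0.0122
finger_force: 30.0
```

Call:
drive_tool:
  deltas:
    - [0,0,0,0,0,0]
    - [0,0,0,0,0,0]
    - [0,0,0,0,0,0]
    - [0,0,0,0,0,0]
    - [0,0,0.0,0,0,0]
    - [0,0,0.0,0,0,0]
    - [0,0,0.0,0,0,0]
  jaw: 50

```text
t: 18.15
ee_pos: [0.5609, -0.3189, 0.0429]
orientation: [-3.141, -0.001, 1.491]
ft_force: [-0.9, -0.2, -0.1]
opening: 0.0473
finger_force: 0.0
```

Call:
drive_tool:
  deltas:
    - [0,0,0.04,0,0,0]
    - [0,0,0.1,0,0,0]
    - [0,0,0.18,0,0,0]
    - [0,0,0.26,0,0,0]
    - [0,0,0.34,0,0,0]
    - [0,0,0.36,0,0,0]

```text
t: 18.9
ee_pos: [0.5615, -0.3192, 0.227]
orientation: [3.138, 0.001, 1.491]
ft_force: [0.3, 0.6, -0.4]
opening: 0.0476
finger_force: 0.0
```

Call:
drive_tool:
  deltas:
    - [-0.004,0.05,0.04,0,0,0]
    - [-0.01,0.14,0.04,0,0,0]
    - [-0.016,0.24,0.04,0,0,0]
    - [-0.022,0.34,0.04,0,0,0]
    - [-0.03,0.45,0.04,0,0,0]
    - [-0.036,0.56,0.04,0,0,0]
    - [-0.042,0.66,0.04,0,0,0]
    - [-0.048,0.76,0.04,0,0,0]
    - [-0.052,0.84,0.02,0,0,-0.002]
    - [-0.055,0.88,0,0,0,-0.004]
    - [-0.055,0.89,-0.06,0,0,-0.004]
    - [-0.055,0.89,-0.1,0,0,-0.004]
  jaw: 75

```text
t: 20.4
ee_pos: [0.5327, 0.1267, 0.1718]
orientation: [-3.139, -0.001, 1.485]
ft_force: [0.4, 0.5, -0.1]
opening: 0.0713
finger_force: 0.0
```

```bash
python3 - <<'E'
from h import *
s=env.state(); print(s['ee_pos'],s['orientation'],s['opening'])
g=grab('side'); W=world(g)
# scoop check
m=(W[...,2]>.004)&(W[...,2]<.1)&(W[...,0]>.44)&(W[...,0]<.6)&(abs(W[...,1]+.318)<.05); print('scoop',W[m].max(0),W[m].min(0))
c=g['img'][140:200,260:330]; cv2.imwrite('pics/c7.png',cv2.resize(c,(700,600),interpolation=cv2.INTER_CUBIC))
E
```

```text
[0.53266233 0.1267189  0.17181237] [-3.13917839e+00 -1.20207713e-03  1.48547250e+00] 0.07126098444164938
scoop [ 0.59972286 -0.28063292  0.08551375] [ 0.44143786 -0.35888675  0.00401983]
```

View pics/c7.png

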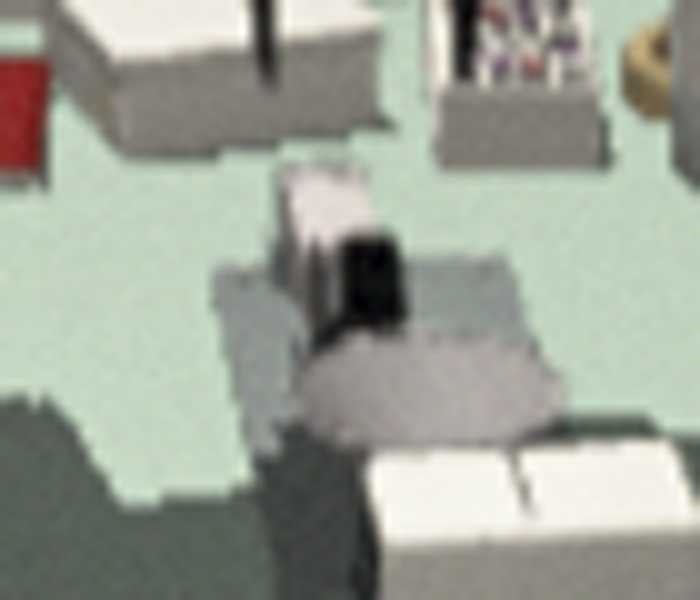

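Fingertips at (262,80) and (465,75) straddle the grip (about 318–400, centre 360); centred well. I descend and close.

Call:
drive_tool:
  deltas:
    - [0.001,0,-0.06,0,0,0]
    - [0.002,0,-0.12,0,0,0]
    - [0.002,0,-0.17,0,0,0]
    - [0.002,0,-0.2,0,0,0]
    - [0.002,0,-0.208,0,0,0]
    - [0.002,0,-0.208,0,0,0]

```text
t: 21.2
ee_pos: [0.5347, 0.1262, 0.0694]
orientation: [-3.141, -0.002, 1.484]
ft_force: [-0.0, 0.1, -0.4]
opening: 0.0712
finger_force: 0.0
```

Call:
drive_tool:
  deltas:
    - [0,0,0,0,0,0]
    - [0,0,0,0,0,0]
    - [0,0,0,0,0,0]
    - [0,0,0,0,0,0]
    - [0,0,0,0,0,0]
    - [0,0,0,0,0,0]
    - [0,0,0,0,0,0]
    - [0,0,0,0,0,0]
  jaw: 0

```text
t: 22.2
ee_pos: [0.5331, 0.1263, 0.0689]
orientation: [-3.137, -0.001, 1.483]
ft_force: [-7.2, 1.5, 5.6]
opening: 0.0286
finger_force: 30.0
```

Call:
drive_tool:
  deltas:
    - [-0.002,-0.008,0,0,0,0]
    - [-0.003,-0.02,0,0,0,0]
    - [-0.004,-0.033,0,0,0,0]
    - [-0.005,-0.04,0,0,0,0]
    - [-0.005,-0.04,0,0,0,0]

```text
t: 22.82
ee_pos: [0.5311, 0.1065, 0.0689]
orientation: [-3.139, -0.002, 1.483]
ft_force: [-3.4, 4.3, 4.2]
opening: 0.0287
finger_force: 30.0
```

Call:
drive_tool:
  deltas:
    - [-0.001,-0.006,0,0,0,0]
    - [-0.002,-0.018,0,0,0,0]
    - [-0.003,-0.032,0,0,0,0]
    - [-0.004,-0.047,0,0,0,0]
    - [-0.005,-0.062,0,0,0,0]
    - [-0.007,-0.077,0,0,0,0]
    - [-0.008,-0.092,0,0,0,0]
    - [-0.009,-0.105,0,0,0,0]
    - [-0.01,-0.115,0,0,0,0]
    - [-0.011,-0.12,0,0,0,0]
    - [-0.011,-0.12,0,0,0,0]
    - [-0.011,-0.12,0,0,0,0]

```text
t: 24.32
ee_pos: [0.5251, 0.0469, 0.0689]
orientation: [-3.137, -0.002, 1.483]
ft_force: [-6.1, 7.9, 5.4]
opening: 0.0287
finger_force: 30.0
```

```bash
python3 - <<'E'
from h import *
s=env.state(); print(s['ee_pos'],s['joint_vel'].round(4),s['ft_force'])
d=np.array([-.089,-.996]); print('ext from home', (s['ee_pos'][:2]-[.5331,.1263])@d)
f=grab('top'); g=grab('side')
a=cv2.resize(f['img'][165:205,150:215],(650,400),interpolation=cv2.INTER_CUBIC); cv2.imwrite('pics/c8.png',a)
W=world(f); gr=cv2.cvtColor(f['img'],cv2.COLOR_BGR2GRAY)
np.set_printoptions(linewidth=250)
# profile along the arm's axis
for off in(-.008,-.004,0,.004,.008):
    out=[]
    for k in np.arange(.10,.26,.004):
        P=np.array([.5173+off,-.056,0])+k*np.array([.089,.996,0]); P[2]=.06
        p,_=cv2.projectPoints(P[None],cv2.Rodrigues(f['T'][:3,:3])[0],f['T'][:3,3],f['K'],f['D']); u,v=p.ravel()
        out.append(int(cv2.getRectSubPix(gr,(1,1),(float(u),float(v)))[0,0]))
    print(out)
E
```

```text
[0.52509019 0.0468959  0.06890953] [ 0.0006  0.0009 -0.0005 -0.0004 -0.0004  0.0019] [-6.07974347  7.87695089  5.42276362]
ext from home 0.07979936094722316
[5, 8, 12, 19, 17, 15, 13, 16, 15, 12, 24, 38, 40, 37, 40, 40, 42, 45, 44, 43, 43, 40, 38, 34, 26, 24, 25, 23, 21, 18, 19, 20, 22, 20, 18, 22, 23, 24, 24, 29]
[8, 8, 13, 19, 19, 17, 15, 13, 16, 17, 25, 38, 38, 36, 35, 38, 39, 40, 41, 40, 40, 36, 38, 32, 31, 28, 26, 24, 23, 26, 22, 22, 21, 23, 23, 24, 24, 24, 25, 25]
[8, 10, 16, 19, 21, 13, 17, 15, 16, 21, 31, 37, 36, 39, 36, 37, 33, 32, 33, 35, 32, 30, 32, 30, 29, 30, 28, 28, 25, 27, 26, 29, 29, 29, 30, 31, 31, 34, 33, 27]
[10, 11, 10, 18, 22, 16, 12, 14, 13, 23, 35, 35, 36, 36, 38, 33, 29, 28, 27, 28, 27, 30, 29, 29, 28, 28, 27, 29, 27, 29, 33, 42, 49, 49, 51, 54, 56, 57, 54, 37]
[8, 10, 8, 17, 21, 15, 15, 15, 18, 29, 37, 36, 38, 36, 36, 36, 37, 39, 39, 40, 35, 34, 34, 36, 34, 38, 40, 43, 45, 47, 52, 64, 69, 69, 68, 68, 70, 70, 66, 47]
```

```bash
python3 - <<'E'
from h import *
g=grab('side'); W=world(g); W0=np.load('pics/side0.npy')
d=np.array([.089,.996]); e=np.array([.996,-.089])
for w in(W0,W):
    a=(w[...,:2]-[.5173,-.056]); k=a@d; x=a@e
    m=(abs(x)<.012)&(w[...,2]>.072)&(w[...,2]<.099)&(k>.06)&(k<.2); q=k[m]; print(m.sum(), np.percentile(q,[5,25,50,75]).round(4) if m.sum() else '')
    h,b=np.histogram(q,np.arange(.06,.2,.005)); print(h)
f=grab('top'); Wt=world(f); print(np.nan_to_num(Wt[186:196,249:257,2]*1000).round().astype(int))
# black rim/scale on outer tube, contrast-boosted bright profile off to the front half of arm top
s=env.state(); print(s['t'],s['ee_pos'])
E
```

```text
34 [0.1674 0.1703 0.1721 0.1749]
[ 0  0  0  0  0  0  0  0  0  0  0  0  0  0  0  0  0  0  0  0  0  7 19  8
  0  0  0  0]
2 [0.1068 0.1081 0.1097 0.1114]
[0 0 0 0 0 0 0 0 0 1 1 0 0 0 0 0 0 0 0 0 0 0 0 0 0 0 0 0]
[[83 88 82 77 11 18 76 82]
 [88 76 16 11 14  0 11 16]
 [75 57 56 60 52 11 15 14]
 [61 58 57 57 51 56 54 56]
 [58 57 58 59 55 56 56 55]
 [55 52 57 56  0 55 57 55]
 [53 56 57 52 58 58 57 57]
 [53 54 59 58 56 52 58 57]
 [57 51 58 58  0 54 61 57]
 [85 14 14 41 45 55 58 52]]
24.525 [0.52512111 0.04691483 0.06892038]
```

```bash
python3 -c "
from bench import env
print(env.finish_job())"
```

```text
the job is handed in; nothing more can be done
None
```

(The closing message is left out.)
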